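# Slide the cutting board over the edge of the riser shelf for pick-up

## Robot

A 6-joint arm with a two-finger parallel gripper is mounted at the origin on the work surface. World frame = base frame: x ahead of the robot, y to its left, z up, the work surface at z = 0. Lengths are in m, angles in rad, forces in N, time in s.
With the tool pointing down it reaches from about 0.35 to 0.775 m from the base axis. Payload 7.3 kg.
Tool frame: the origin (TCP) lies on the centre line of the jaws, within the pads' length; the fingertips stand 17 mm ahead of it and the grasp point (between the pads) lies 2 mm behind it (robot.tip_extent is the distance from the TCP to the fingertips, in m); z points along the fingers, y is the line along which they close (so a half turn about z gives the same grasp; the last joint's range is limited). The gripper opens to 92 mm and grips with 3 to 60 N. Pads are 19 mm wide; open, the fingers measure 130 mm over their backs; the gripper's body (75 mm by 190 mm) begins 47 mm behind the grasp point.
Start: joints at [-1.453, 0.342, 1.524, -0, 1.275, -0.146], TCP at [0.137, -0.507, 0.244] pointing down, gripper open.
Joint ranges: [-2.53, 2.53], [-0.77, 2.02], [0.04, 2.7], [-1, 4.14], [0.28, 2.66], [-3.11, 3.11]. Speed limits (rad/s): [2.57, 2.57, 3.14, 3.14, 3.14, 3.14].

## Interface

Orientations are given as [roll, pitch, yaw] about the fixed x, y, z axes, in that order (R = Rz(yaw) Ry(pitch) Rx(roll)).
In Python, from cell import robot gives the robot as it stands.
- The arm moves only by the tool step_arm, never from a script. Its argument "motion" is a list of rows, each a list of 2 entries, a list of its own where there are three numbers: the shift along the tool's x, y, z in units of 60 mm (1.0 is 60 mm), then the turn about the tool's z in rad. In form: [[[x, y, z], spin], ...]. A call has 1 to 10 rows; each row is the pose to reach, as a shift and turn from the pose commanded when the call began, along the tool's axes at that moment; what a row does not reach only later rows make up. A row lasts 1/8 s, in which the tool goes at most 62.5 mm and 10.7 degrees, less where a joint would pass 70% of its speed; a pose out of reach is approached as far as the arm can. A call with a gripper value outside its range is refused whole. "hand" is the closure in counts, from 0 (fully open) to 255 (shut), set as the call begins (left out, the last holds). The fingers move at their own pace and stop on an object; "squeeze" is the grip in N (left out, the last holds). Time passes only in rows, so rows that repeat a pose let the fingers close. It gives the time, the measured TCP pose, the force, the opening and the grip force at its end, in the units of the state.
- robot.observe(): the state, without advancing time (a new reading comes with each control period).
- robot.read_camera(name): name is "side" or "top"; returns a dict with "pixels" (400x640x3 uint8, red, green, blue), "intrinsics" (3x3 intrinsics, pixels), "xyz" and "rotation" of the camera in the world. Camera axes: x right, y up, looking along -z (the intrinsics and any distortion apply to the point x, -y, -z); pixel columns grow to the right and rows downward; lengths in m; the calibration is good to about 2 mm. A picture is of the moment at which its call begins. There is no depth.
- robot.hand_in(): hands the job in; it is judged then, once.
The state is a dict: "time": time; "qpos": joint angles; "qvel": joint speeds; "joint_efforts": joint torques, N m; "tool_pos": TCP position; "tool_rot": TCP orientation; "contact_force": force on the tool from outside, world axes, zero at the start; "torque": the same for the moment, N m; "opening": finger opening in m; "grip_force": force on a finger pad.
Only numpy, scipy, OpenCV 4.12 (cv2) and the standard library are available. Lean on these libraries where they do the work, as an engineer would, in place of code of your own. Each camera call takes 0.05 s, during which the arm holds its last target. There are 200 camera calls.

## Task

Push the green cutting board across the steel riser shelf towards the shelf's blue-taped edge until it sticks out over that edge by about 4 cm, square to the edge, so that the cook can get a hand under it. Only slide it with the fingers: do not lift or tip it, and do not let it fall. Leave the sauce bottle, the spice jar and the ramekin where they stand, and finish clear of everything.

Things in the scene. Friction and masses are not known exactly. Their poses are not given: they have to be found in the camera images.
- shelf: Low riser shelf of bare steel standing fixed on the table: flat top 300 mm deep (its x) by 480 mm wide (its y), top surface 80 mm above the table (which is at z = 0), top sheet 15 mm thick. Origin: on the table under the middle of the top. Its x axis points level towards the blue-taped edge and at right angles to it, y runs along that edge, z up. It does not move, but its place and yaw differ every time. No rim or lip anywhere.
- shelf_edge (a point): Middle of the blue-taped edge, on the top surface: 150 mm along the shelf's x from its centre, 80 mm above the table; same axes as the shelf. The blue tape is a 22 mm wide strip along the whole edge.
- board: Green plastic cutting board, loose, lying flat on the shelf: 140 mm (its x) by 200 mm (its y), 12 mm thick, about 0.3 kg. Origin: centre of its underside. Its x axis points towards the blue-taped edge, at the start up to 0.3 rad askew; z up. It slides on the steel when pushed.
- board_front (a point): Middle of the board's leading long side (the one nearest the blue-taped edge), at its underside: 70 mm along the board's x from its centre. Its distance past point shelf_edge along the shelf's x is the overhang.
- board_rear (a point): Middle of the board's trailing long side, at its underside: 70 mm back along the board's x from its centre. The straight vertical side face here is 200 mm long and 12 mm high: push on it.
- sauce: Red squeeze bottle with yellow cap, loose, upright on the shelf to one side of the board: diameter 50 mm, height 125 mm. Origin: centre of its underside.
- spice: Amber glass spice jar with black cap, loose, upright on the shelf to one side of the board: diameter 52 mm, height 75 mm. Origin: centre of its underside.
- ramekin: White ceramic ramekin, loose, upright on the shelf to one side of the board: rim diameter 64 mm, height 45 mm. Origin: centre of its underside.
Not all that is in view belongs to the job. Of the things shaped like the board, the green one is meant.

How it is judged:
At the end, for the whole second after the job is handed in: The board lies flat and at rest on the shelf, its leading side 30 to 50 mm past the blue-taped edge, square to that edge within 0.1 rad, its centre within 100 mm of the shelf's middle line; bottle, jar and ramekin stand upright within 20 mm of where they were (x of board_front in the frame of shelf_edge between 0.03 and 0.05 m and angle between the x axis of board and the x axis of shelf, either way round below 0.1 rad and y of board in the frame of shelf between -0.1 and 0.1 m and z of board in the frame of shelf between 0.076 and 0.084 m and angle between board's own z axis and vertical below 0.04 rad and linear speed of board below 0.01 m/s and distance of each of sauce, spice, ramekin from where it was at the start of the episode below 0.02 m and angle between each of sauce, spice, ramekin's own z axis and vertical below 0.1 rad); the robot touches nothing.
It fails at once if the board is pushed with the arm or the gripper body instead of the fingers (contact force between the arm and board above 3 N).
It fails at once if the board is lifted, tipped or dropped (more than 12 mm up or down, or tilted by more than 0.12 rad) (z of board in the frame of shelf above 0.092 m or z of board in the frame of shelf below 0.068 m or angle between board's own z axis and vertical above 0.12 rad).
It fails at once if the red sauce bottle is moved more than 20 mm or tipped (distance of sauce from where it was at the start of the episode above 0.02 m or angle between sauce's own z axis and vertical above 0.3 rad).
It fails at once if the spice jar is moved more than 20 mm or tipped (distance of spice from where it was at the start of the episode above 0.02 m or angle between spice's own z axis and vertical above 0.3 rad).
It fails at once if the ramekin is moved more than 20 mm or tipped (distance of ramekin from where it was at the start of the episode above 0.02 m or angle between ramekin's own z axis and vertical above 0.3 rad).
It also fails if it takes over 43 s, if anything falls off the work surface, if the arm or the gripper's body presses on something with over 40 N, if the wrist force passes 120 N, or if a joint passes its speed limit or range.

## Working session

There is one attempt and no reset: what is moved stays moved. The work goes in short steps, Python scripts to look and compute and a tool call to move; the robot and the scene stay as the last step left them, time stands still between calls to the robot, and variables do not carry over. Pictures are saved under pics/ and viewed, at most 10 in all, crops included, and the job is handed in when it is done.

Besides the shell and the picture viewer there is one more tool, called after "Request:" by a JSON object that holds its "fn" and its "kwargs". step_arm: Moves the arm, as the interface text tells. Its arguments: {"type":"object","properties":{"motion":{"type":"array"},"hand":{"type":"number"},"squeeze":{"type":"number"}},"required":["motion"]}

```bash
mkdir -p pics; python3 - <<'E'
from cell import robot
import cv2
for n in("top","side"):
    c=robot.read_camera(n); cv2.imwrite(f"pics/{n}0.png",c["pixels"][:,:,::-1]); print(n,c["intrinsics"],c["xyz"],c["rotation"],[k for k in c])
s=robot.observe();print(s)
E
```

```text
top [[405.11753076   0.         313.71628113]
 [  0.         405.11753076 207.24534692]
 [  0.           0.           1.        ]] [0.52627615 0.02208618 0.86911051] [ 0.06270346 -0.01483141 -1.54358418] ['pixels', 'intrinsics', 'xyz', 'rotation']
side [[412.07098271   0.         315.73154364]
 [  0.         412.07098271 201.21549449]
 [  0.           0.           1.        ]] [ 0.51397747 -0.70620666  0.65744289] [ 0.89881478  0.00464169 -0.08784461] ['pixels', 'intrinsics', 'xyz', 'rotation']
{'time': 0.1, 'qpos': array([-1.45297063e+00,  3.42659310e-01,  1.52488719e+00, -2.22803227e-05,
        1.27539041e+00, -1.45985902e-01]), 'qvel': array([ 5.97654783e-04, -1.13653212e-03, -3.32891444e-03,  7.11397732e-05,
       -3.91366875e-05,  6.02753694e-04]), 'joint_efforts': array([ 1.88042235e-03, -4.32004094e+01, -2.44695389e+01,  7.18342303e-02,
        5.25869080e-02, -5.24531765e-05]), 'tool_pos': array([ 0.13688417, -0.50650669,  0.24312316]), 'tool_rot': array([-3.14025960e+00, -1.74466160e-04,  2.63817981e-01]), 'contact_force': array([-0.5761702 , -0.53679008, -0.76237058]), 'torque': array([-0.03289738, -0.0101813 , -0.01481138]), 'grip_force': 0.0, 'opening': 0.09185651704788053}
```

View pics/top0.png

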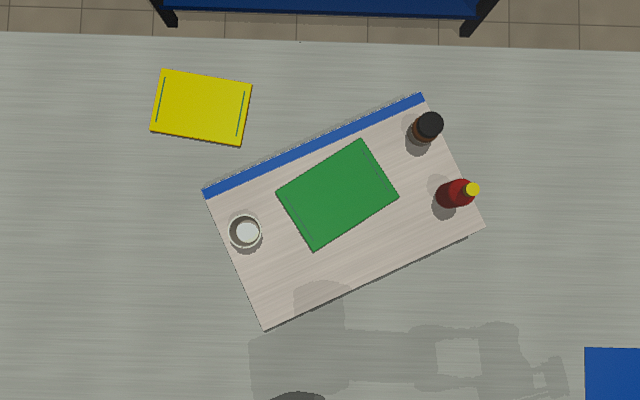

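View pics/side0.png

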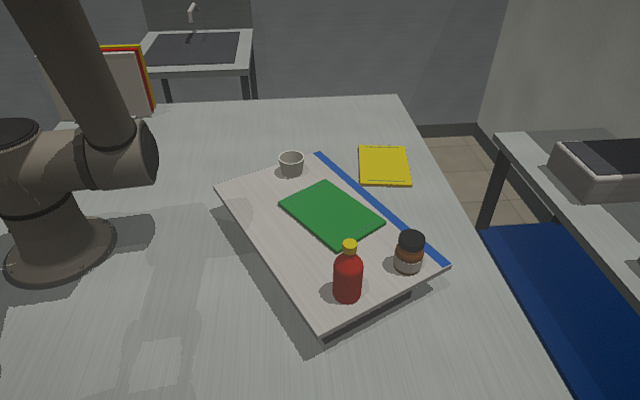

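The top view shows two board-shaped things: a yellow one at (200,107) lying on the table, and a green one at (337,195) on the shelf. The green one is meant, because it matches in colour and lies on the shelf. The blue tape runs from (202,193) to (421,97). The ramekin is at (246,233), the jar at (428,127) and the bottle at (455,193). I'll confirm this in an enlarged crop.

```bash
cat > h.py <<'E'
import numpy as np, cv2
from scipy.spatial.transform import Rotation as R
from cell import robot
def toworld(c,uv,z):
    K=c["intrinsics"]; uv=np.atleast_2d(np.array(uv,float))
    d=np.c_[(uv[:,0]-K[0,2])/K[0,0],-(uv[:,1]-K[1,2])/K[1,1],-np.ones(len(uv))]
    d=R.from_euler('xyz',c["rotation"]).apply(d); o=np.array(c["xyz"])
    return (o+d*((z-o[2])/d[:,2])[:,None])[:,:2]
def quad(c,mask):
    """4-corner fit (straight side lines, subpixel) of the largest blob"""
    cs,_=cv2.findContours(mask.astype(np.uint8),cv2.RETR_EXTERNAL,cv2.CHAIN_APPROX_NONE)
    k=max(cs,key=cv2.contourArea); return k
def green(c):
    p=c["pixels"].astype(int); return (p[:,:,1]>p[:,:,0]*1.6)&(p[:,:,1]>p[:,:,2]*1.4)&(p[:,:,1]>50)
def blue(c):
    p=c["pixels"].astype(int); m=(p[:,:,2]>p[:,:,0]*1.6)&(p[:,:,2]>p[:,:,1]*1.3)&(p[:,:,2]>60); m[:60]=0; m[330:]=0; return m
def board(c):
    w=toworld(c,quad(c,green(c))[:,0,:],.092); return cv2.minAreaRect(w.astype(np.float32)*1000)
def tape(c):
    w=toworld(c,quad(c,blue(c))[:,0,:],.08); return cv2.minAreaRect(w.astype(np.float32)*1000)
E
python3 - <<'E'
from h import *
c=robot.read_camera("top")
cr=cv2.resize(c["pixels"][80:340,190:500,::-1],None,fx=2.3,fy=2.3,interpolation=cv2.INTER_CUBIC);cv2.imwrite("pics/crop.png",cr)
print("board",board(c),"\n",cv2.boxPoints(board(c)),"\ntape",tape(c),"\n",cv2.boxPoints(tape(c)))
print("shelf corners",toworld(c,[(202,190),(421,93),(486,228),(265,331)],.08))
E
```

```text
board ((602.3740844726562, -32.15162658691406), (138.51153564453125, 198.58450317382812), 34.1005744934082) 
 [[ 489.3586     11.239735]
 [ 600.69446  -153.19911 ]
 [ 715.3895    -75.542984]
 [ 604.0537     88.89586 ]] 
tape ((700.2860107421875, 14.810882568359375), (22.687440872192383, 476.0213623046875), 26.224271774291992) 
 [[ 584.9363   223.31079]
 [ 795.28345 -203.7143 ]
 [ 815.63574 -193.68903]
 [ 605.2886   233.33606]]
shelf corners [[ 0.60366567  0.23033768]
 [ 0.81044347 -0.19603064]
 [ 0.54491777 -0.32660583]
 [ 0.33653064  0.09839427]]
```

View pics/crop.png

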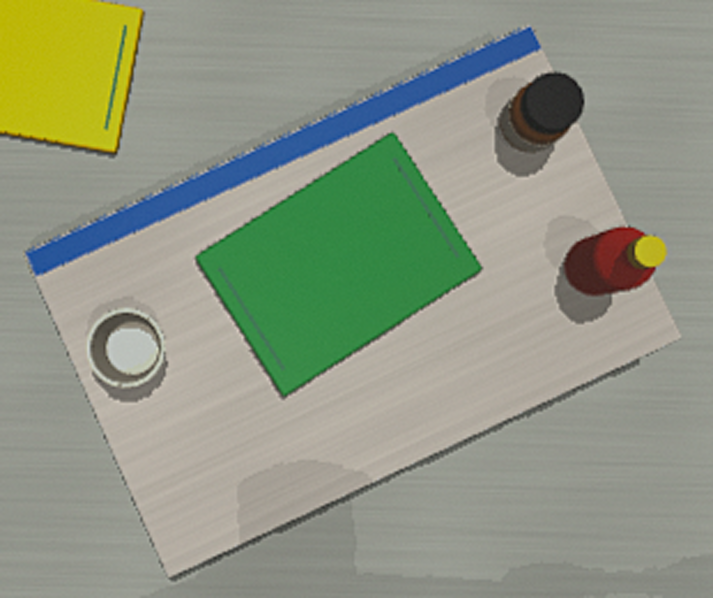

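The crop confirms the green board on the shelf. Its measured size is 138.5 x 198.6 mm, and the tape is 22.7 x 476 mm, which fits. The shelf yaw is 0.458, and the edge middle is at about (0.7105, 0.020). The board is 0.137 rad askew with its centre at shelf (30, 1) mm, so it has to go about 90 mm forward and be squared. I'll push with both open fingers on its rear side, starting from above shelf x = -80.

Request:
{"fn": "step_arm", "kwargs": {"motion": [[[0.8,-0.55,0],-0.1],[[1.6,-1.1,0],-0.194],[[2.4,-1.65,0],-0.194],[[3.2,-2.2,0],-0.194],[[4.0,-2.7,0],-0.194],[[4.8,-3.25,0],-0.194],[[5.6,-3.8,0],-0.194],[[6.4,-4.3,0],-0.194],[[7.1,-4.8,0],-0.194],[[7.75,-5.24,0],-0.194]], "hand": 0}}

```text
time: 1.4
tool_pos: [0.5047, -0.0803, 0.2435]
tool_rot: [-3.141, 0.0, 0.459]
contact_force: [0.4, -1.0, 0.6]
opening: 0.0918
grip_force: 0.0
```

```bash
cat > st.py <<'E'
from h import *
a=np.radians(26.22); E=np.array([.7105,.0198])
s=robot.observe(); d=s["tool_pos"][:2]-E
print(s["time"],s["tool_pos"],s["tool_rot"],"shelf xy",150+1e3*(d@[np.cos(a),np.sin(a)]),1e3*(d@[-np.sin(a),np.cos(a)]),s["contact_force"])
c=robot.read_camera("side")
for n,uv in(("sauce",(348,292)),("spice",(409,265)),("ram",(291,174))):
    d=(toworld(c,[uv],.08)[0]-E); print(n,150+1e3*(d@[np.cos(a),np.sin(a)]),1e3*(d@[-np.sin(a),np.cos(a)]))
E
python3 st.py
```

```text
1.4 [ 0.50472597 -0.08032779  0.24349514] [-3.14146987e+00  3.10251333e-04  4.58507784e-01] shelf xy -78.83911020284464 1.0898235363033395 [ 0.41269064 -0.97945651  0.5967387 ]
sauce -57.61672762488129 -191.9624398306735
spice 76.73751180736075 -199.26508753122772
ram 31.22202986336677 181.08718224126676
```

The path is clear of the bottle (shelf y -192), the jar (-199) and the ramekin (+181). Next I descend so the tips are 5 mm above the steel.

Request:
{"fn": "step_arm", "kwargs": {"motion": [[[0,0,0.7],0],[[0,0,1.4],0],[[0,0,1.9],0],[[0,0,2.2],0],[[0,0,2.35],0],[[0,0,2.35],0]]}}

```text
time: 2.2
tool_pos: [0.5036, -0.0821, 0.1025]
tool_rot: [-3.141, 0.001, 0.458]
contact_force: [0.5, -1.2, -0.6]
opening: 0.0917
grip_force: 0.0
```

```bash
python3 - <<'E'
from h import *
c=robot.read_camera("side");cv2.imwrite("pics/s1.png",cv2.resize(c["pixels"][130:350,190:470,::-1],None,fx=2.5,fy=2.5))
print(robot.observe()["tool_pos"])
E
```

```text
[ 0.50403912 -0.0822472   0.10306338]
```

View pics/s1.png

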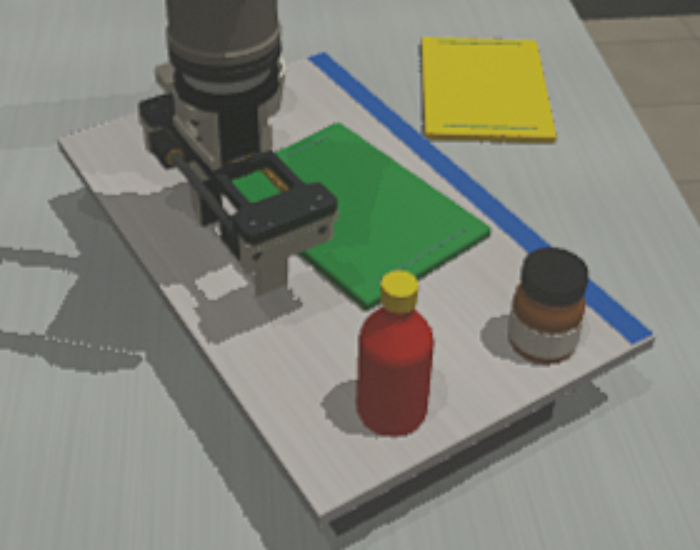

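The crop shows both fingers behind the board, with the near finger at about (270,275), the tips just above the steel and everything clear. I push the first 100 mm slowly, slowing at the end.

Request:
{"fn": "step_arm", "kwargs": {"motion": [[[0.2,0,0.025],0],[[0.35,0,0.025],0],[[0.5,0,0.025],0],[[0.65,0,0.025],0],[[0.8,0,0.025],0],[[0.95,0,0.025],0],[[1.1,0,0.025],0],[[1.25,0,0.025],0],[[1.4,0,0.025],0],[[1.5,0,0.025],0]]}}

```text
time: 3.5
tool_pos: [0.5851, -0.0421, 0.1012]
tool_rot: [3.141, 0.0, 0.458]
contact_force: [-2.4, -0.7, 1.2]
opening: 0.0916
grip_force: 1.1
```

Request:
{"fn": "step_arm", "kwargs": {"motion": [[[0.07,0,0],0],[[0.13,0,0],0],[[0.17,0,0],0],[[0.17,0,0],0],[[0.17,0,0],0]]}}

```text
time: 4.12
tool_pos: [0.594, -0.0378, 0.1013]
tool_rot: [3.141, -0.001, 0.458]
contact_force: [0.6, 0.5, 0.7]
opening: 0.0919
grip_force: 0.0
```

```bash
python3 st.py|head -1; python3 - <<'E'
from h import *
c=robot.read_camera("side");cv2.imwrite("pics/s2.png",cv2.resize(c["pixels"][130:350,190:470,::-1],None,fx=2.5,fy=2.5))
c=robot.read_camera("top");cv2.imwrite("pics/t2.png",cv2.resize(c["pixels"][80:340,190:500,::-1],None,fx=2.3,fy=2.3,interpolation=cv2.INTER_CUBIC))
E
```

```text
4.125 [ 0.59398305 -0.0377775   0.10134557] [ 3.14124026e+00 -6.89078580e-04  4.57744445e-01] shelf xy 20.03331572882857 -0.173610218835475 [0.57634281 0.46350417 0.68408037]
```

View pics/t2.png

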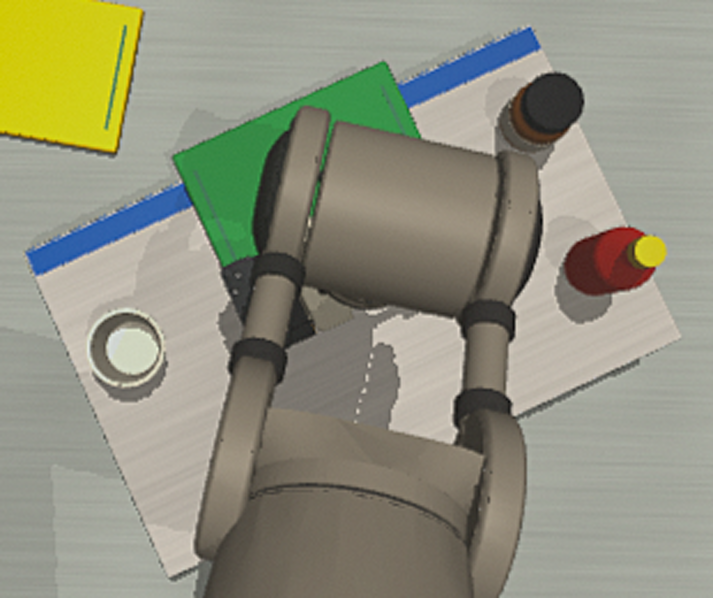

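The top crop shows the board's leading side from (173,157) to (385,62), past the tape and roughly parallel to it. I'll measure it by fitting a line to the green front contour.

```bash
cat > m.py <<'E'
from h import *
a=np.radians(26.22); E=np.array([.7105,.0198])
c=robot.read_camera("top")
w=(toworld(c,quad(c,green(c))[:,0,:],.092)-E)*1e3
x=w@[np.cos(a),np.sin(a)]; y=w@[-np.sin(a),np.cos(a)]
print("y range",y.min(),y.max(),"x range",x.min(),x.max())
lo,hi=y.min()+15,y.max()-15
k=(y>lo)&(y<hi)&(x>x.max()-20)
p=np.polyfit(y[k],x[k],1); print("overhang at mid",np.polyval(p,(y.min()+y.max())/2),"skew rad",-np.arctan(p[0]),k.sum())
E
python3 m.py
```

```text
y range -107.01554227021984 91.12003283895737 x range -85.22662987084108 20.549915275309903
overhang at mid 17.128871232477245 skew rad -0.015093424456195659 102
```

The overhang is about 17 to 19 mm and the skew is -0.015 rad, so about 22 mm more is needed.

Request:
{"fn": "step_arm", "kwargs": {"motion": [[[0.08,0,0],0],[[0.17,0,0],0],[[0.25,0,0],0],[[0.31,0,0],0],[[0.34,0,0],0],[[0.36,0,0],0],[[0.36,0,0],0],[[0.36,0,0],0]]}}

```text
time: 5.32
tool_pos: [0.6132, -0.0282, 0.1012]
tool_rot: [3.141, -0.0, 0.458]
contact_force: [-1.7, 0.5, 1.4]
opening: 0.0915
grip_force: 0.7
```

```bash
python3 m.py; python3 st.py|head -1
```

```text
y range -9.021713818966884 91.22994117260887 x range -57.98824915780444 41.552585160591796
overhang at mid 38.5340383687079 skew rad -0.12674068677787143 40
5.375 [ 0.61321245 -0.02820594  0.10120556] [ 3.14147826e+00 -3.50417545e-04  4.57739590e-01] shelf xy 41.51299243375516 -0.08283655076270316 [-0.66230859 -1.14883916  0.10761205]
```

The arm now splits the green blob, so this reading isn't reliable. I back off, go up and measure with a clear view.

Request:
{"fn": "step_arm", "kwargs": {"motion": [[[-0.2,0,0],0],[[-0.6,0,0],0],[[-1.0,0,0],0],[[-1.2,0,-0.3],0],[[-1.2,0,-1.0],0],[[-1.2,0,-1.8],0],[[-1.2,0,-2.4],0],[[-1.2,0,-2.4],0]]}}

```text
time: 6.42
tool_pos: [0.5495, -0.0606, 0.2483]
tool_rot: [3.137, -0.005, 0.458]
contact_force: [-0.7, -0.4, -0.4]
opening: 0.0918
grip_force: 0.0
```

Request:
{"fn": "step_arm", "kwargs": {"motion": [[[-0.7,0.55,0],0],[[-1.5,1.1,0],0],[[-2.2,1.6,0],0],[[-2.9,2.1,0],0],[[-3.6,2.7,0],0],[[-4.3,3.3,0],0],[[-4.3,3.8,0],0],[[-4.3,3.8,0],0]]}}

```text
time: 7.42
tool_pos: [0.4171, -0.3799, 0.2434]
tool_rot: [-3.14, 0.0, 0.455]
contact_force: [0.5, 0.3, -0.4]
opening: 0.0919
grip_force: 0.0
```

```bash
python3 m.py; python3 - <<'E'
from h import *
print(board(robot.read_camera("top")))
c=robot.read_camera("top");cv2.imwrite("pics/t3.png",cv2.resize(c["pixels"][50:340,190:500,::-1],None,fx=2,fy=2,interpolation=cv2.INTER_CUBIC))
E
```

```text
y range -107.16766121358816 91.24618815090979 x range -96.77488288104713 41.841160064635986
overhang at mid 40.80921071868659 skew rad 0.00046193205574833273 78
((689.400390625, 0.5388641357421875), (138.59173583984375, 198.5410919189453), 26.29197120666504)
```

View pics/t3.png

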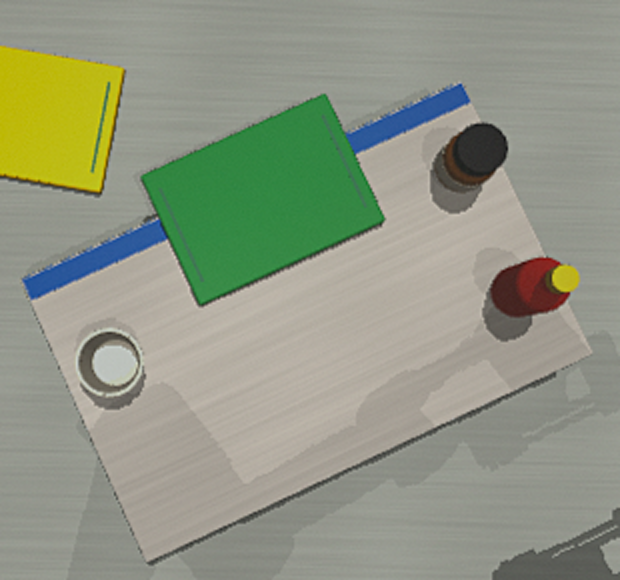

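The clear view shows the board square to the tape (skew 0.001 rad), with its front side from (142,177) to (325,95) and an overhang of about 41 mm. The ramekin, jar and bottle haven't moved, and the arm is clear.

```bash
python3 -c "
from cell import robot
print(robot.hand_in())"
```

```text
the job is handed in; nothing more can be done
None
```

The job is handed in: my last camera measurement put the board about 41 mm past the blue-taped edge and square to it within 0.001 rad, with the bottle, jar and ramekin not visibly moved and the arm clear; the hand-in call returned no verdict.

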